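# Put the tape rolls away, unlock the lid stay and shut the box

### The job

Slide every tape roll that is on the stand up off its post and put it inside the wooden box, keeping the box's lid locked open until all of them are in. Then lift the knee of the folding lid stay up and forward past centre by its red knob so that it unlocks, lower the lid gently until it is fully shut, and finally stand the red tea caddy, cap up, on top of the shut lid, near its middle and with its whole base on it. Leave the teacup, its saucer and the amber jar where they are.

Things in the scene. Friction and masses are not known exactly. Their poses are not given: they have to be found in the camera images.
- chest_floor (a point): Fixed open wooden box, outside 210 (x) x 250 (y) x 100 high, walls 8 mm and floor 14 mm thick. This point is the middle of the inner floor, 14 mm above the counter; x points from the box's front to its hinge side, y to the side that carries the stay, z up.
- lid_hinge (a point): Middle of the lid's hinge line, on the top of the box's far (+x) wall, 105 mm in x and 86 mm in z from chest_floor, same axes. The hinge line runs along y.
- lid (a joint): Wooden lid, a plain slab 210 x 250 x 12 mm, 0.32 kg, hinged on the box's far top edge: 0 shut flat on the box, 1.5 rad standing nearly upright as at the start. The stiff friction hinge (about 0.42 N m) holds it at any angle; 2 to 5 N on its outer face near the free edge lower it once the stay is unlocked.
- lid_top (a point): Centre of the lid's outer face (the top when shut), 105 mm from the hinge line; z points out of that face (up when shut), x from the free edge to the hinge, y along the hinge line.
- stay_pivot (a point): Lower pivot of the steel folding stay, on the outside of the box's +y wall, 5 mm to the front of chest_floor in x, 125 mm in y, 78 mm above chest_floor; box axes.
- stay_knob (a point): Red pin on the stay's knee, 12 mm thick, 53 long, along the box's y; this point is on its axis, 38 mm out from the box's +y side, 18 mm from its end. It moves on a circle of 88 mm radius round stay_pivot. At the start it is above and behind (+x of) the pivot, 47 degrees above level; lifting it up and forward (over the pivot, to -x) by 0.5 rad or more unlocks the stay and tips the lid forward.
- stay_knee (a joint): Knee of the stay, between its two links of 88 mm: -0.2 rad at its stop, just past centre (locked: the lid cannot be lowered), 0 straight, positive and growing as it unlocks and folds; about 2.85 when the lid is shut. The upper link ends on the lid's side, 130 mm from the hinge; as the lid shuts the knee goes on forward and down beside the box.
- stand_top (a point): Fixed wooden roll stand: base 85 (x) x 300 (y) x 14 high; this point is the centre of the base's top. Four upright steel posts, 12 mm diameter, stand 58 mm above it in a row along its y at -112.5, -37.5, 37.5 and 112.5 mm.
- roll0_mid (a point): Green tape roll, a stiff ring of 50 mm outside diameter, 36 mm high, with a 23 mm hole, 70 g; the point is its centre, half-way up, z along its axis. If present it starts flat on the stand's base round one of the posts. 2 to 4 of the four rolls are present.
- roll1_mid (a point): Blue tape roll, a stiff ring of 50 mm outside diameter, 36 mm high, with a 23 mm hole, 70 g; the point is its centre, half-way up, z along its axis. If present it starts flat on the stand's base round one of the posts. 2 to 4 of the four rolls are present.
- roll2_mid (a point): Orange tape roll, a stiff ring of 50 mm outside diameter, 36 mm high, with a 23 mm hole, 70 g; the point is its centre, half-way up, z along its axis. If present it starts flat on the stand's base round one of the posts. 2 to 4 of the four rolls are present.
- roll3_mid (a point): Yellow tape roll, a stiff ring of 50 mm outside diameter, 36 mm high, with a 23 mm hole, 70 g; the point is its centre, half-way up, z along its axis. If present it starts flat on the stand's base round one of the posts. 2 to 4 of the four rolls are present.
- caddy_mid (a point): Red tea caddy, a low round tin 64 mm in diameter (66 mm at its cap, the top 13 mm) and 50 mm high, 0.18 kg, standing on the counter; the point is its centre, half-way up; z up.
- teacup_mid (a point): Bystander: blue teacup, 76 mm across, 60 high, on a saucer on a fixed black slate beyond the roll stand; the point is 30 mm above its underside.
- saucer_mid (a point): Bystander: white saucer, 120 mm across, 16 high; the point is 8 mm above its underside.
- jar_mid (a point): Bystander: amber glass jar, 64 mm in diameter, 100 high, on the counter beside the box, on the side away from the stay; the point is 50 mm above its underside.
There are look-alikes about, which are no part of the job. There is more than one size of the part that bears caddy_mid; the job needs the largest.

How it is judged (in metres and radians):
On the way, in this order (a step that is already met when the one before it is completed fails the run):
1. every tape roll present is inside the box, the lid still locked open (x of roll0_mid in the frame of chest_floor between -0.1 and 0.1 m and y of roll0_mid in the frame of chest_floor between -0.12 and 0.12 m and z of roll0_mid in the frame of chest_floor between 0 and 0.078 m and x of roll1_mid in the frame of chest_floor between -0.1 and 0.1 m and y of roll1_mid in the frame of chest_floor between -0.12 and 0.12 m and z of roll1_mid in the frame of chest_floor between 0 and 0.078 m and x of roll2_mid in the frame of chest_floor between -0.1 and 0.1 m and y of roll2_mid in the frame of chest_floor between -0.12 and 0.12 m and z of roll2_mid in the frame of chest_floor between 0 and 0.078 m and x of roll3_mid in the frame of chest_floor between -0.1 and 0.1 m and y of roll3_mid in the frame of chest_floor between -0.12 and 0.12 m and z of roll3_mid in the frame of chest_floor between 0 and 0.078 m and value of joint stay_knee below 0.1 rad and value of joint lid above 1.35 rad), for 0.2 s.
2. the stay's knee is lifted past centre, unlocked (value of joint stay_knee above 0.3 rad), for 0.2 s.
3. the lid is fully shut (value of joint lid below 0.04 rad), for 0.2 s.
At the end, for the whole second after the job is handed in: All rolls present lie inside the box below its rim, the lid is shut within 0.04 rad, and the caddy stands at rest upright (within 0.15 rad) on the lid, within 73 mm of its centre front to back and 93 mm side to side (x of roll0_mid in the frame of chest_floor between -0.1 and 0.1 m and y of roll0_mid in the frame of chest_floor between -0.12 and 0.12 m and z of roll0_mid in the frame of chest_floor between 0 and 0.078 m and x of roll1_mid in the frame of chest_floor between -0.1 and 0.1 m and y of roll1_mid in the frame of chest_floor between -0.12 and 0.12 m and z of roll1_mid in the frame of chest_floor between 0 and 0.078 m and x of roll2_mid in the frame of chest_floor between -0.1 and 0.1 m and y of roll2_mid in the frame of chest_floor between -0.12 and 0.12 m and z of roll2_mid in the frame of chest_floor between 0 and 0.078 m and x of roll3_mid in the frame of chest_floor between -0.1 and 0.1 m and y of roll3_mid in the frame of chest_floor between -0.12 and 0.12 m and z of roll3_mid in the frame of chest_floor between 0 and 0.078 m and value of joint lid below 0.04 rad and x of caddy_mid in the frame of lid_top between -0.073 and 0.073 m and y of caddy_mid in the frame of lid_top between -0.093 and 0.093 m and z of caddy_mid in the frame of lid_top between 0.016 and 0.034 m and angle between caddy_mid's own z axis and vertical below 0.15 rad and linear speed of caddy below 0.03 m/s); the robot touches nothing.
It fails at once if the lid is slammed (faster than 2 rad/s) (velocity of joint lid below -2 rad/s).
It fails at once if teacup, saucer or jar is displaced by over 30 mm or tipped (distance of any of teacup_mid, saucer_mid, jar_mid from where it was at the start of the episode above 0.03 m or angle between any of teacup_mid, saucer_mid, jar_mid's own z axis and vertical above 0.5 rad).
Of roll0, roll1, roll2, roll3 only 2 to 4 are there at a start; the rules pass over those that are not, and their reading is None.
At some moment in a run one of caddy may be knocked a few centimetres aside while the robot is not near it.
Once in a run the grip may slacken for a moment while it holds something.
It also fails if it takes over 210 s, if anything falls off the work surface, if the arm or the gripper's body presses on something with over 40 N, if the wrist force passes 120 N, or if a joint passes its speed limit or range.

### The arm

A 6-joint arm with a two-finger parallel gripper is mounted at the origin on the work surface. World frame = base frame: x ahead of the robot, y to its left, z up, the work surface at z = 0. Lengths are in mm, angles in rad, forces in N, time in s.
With the tool pointing down it reaches from about 400 to 925 mm from the base axis. Payload 12.5 kg.
Tool frame: the origin (TCP) lies at the very end of the fingers, on their centre line; the grasp point (between the pads) lies grip_depth behind it (grip_depth is the distance from the TCP to the grasp point, in mm); z points along the fingers, y is the line along which they close (so a half turn about z gives the same grasp; the last joint's range is limited). The gripper opens to 95 mm and grips with 3 to 60 N. Pads are 20 mm wide; open, the fingers measure 119 mm over their backs; the gripper's body (75 mm by 180 mm) begins 59 mm behind the grasp point.
Start: joints at [1.108, 0.491, 1.559, -0, 1.092, -0.106], TCP at [218.283, 585.661, 214.661] pointing down, gripper open.
Joint ranges: [-3.1, 3.1], [-0.84, 2.19], [0.05, 2.79], [-1.13, 4.28], [0.06, 2.93], [-2.69, 2.69]. Speed limits (rad/s): [2.22, 2.22, 2.79, 3.14, 3.14, 3.14].

### API

Orientations are given as [roll, pitch, yaw] about the fixed x, y, z axes, in that order (R = Rz(yaw) Ry(pitch) Rx(roll)).
In Python, from cell import state, read_camera, job_done, grip_depth gives the robot as it stands.
- The arm moves only by the tool drive_tool, never from a script. Its argument "targets" is a list of rows, each an object with "jaw": the opening, from 0 (shut) to 1 (fully open); "travel": the shift along the tool's x, y, z in m, a list of three; "twist": the turn about the tool's z in rad. In form: [{"jaw": jaw, "travel": [tx, ty, tz], "twist": twist}, ...]. A call has 1 to 8 rows; each row is the pose to reach, as a shift and turn from the pose commanded when the call began, along the tool's axes at that moment; what a row does not reach only later rows make up. A row lasts 1/12 s, in which the tool goes at most 41.7 mm and 7.16 degrees, less where a joint would pass 70% of its speed; a pose out of reach is approached as far as the arm can. A call with a gripper value outside its range is refused whole. The fingers move at their own pace and stop on an object; the grip force is fixed at half the most. Time passes only in rows, so rows that repeat a pose let the fingers close. It gives the time, the measured TCP pose, the force, the opening and the grip force at its end, in the units of the state.
- state(): the state, without advancing time (a new reading comes with each control period).
- read_camera(name): name is "scene" or "top" or "wrist"; returns a dict with "frame" (384x512x3 uint8, red, green, blue), "fx", "fy", "cx", "cy" (pixels), "R" (3x3) and "t" (3): a world point X has camera coordinates R X + t. Camera axes: x right, y down, z forward; pixel columns grow to the right and rows downward; lengths in mm; the calibration is good to about 2 mm. A picture is of the moment at which its call begins. There is no depth.
- job_done(): hands the job in; it is judged then, once.
The state is a dict: "t": time; "joints": joint angles; "qvel": joint speeds; "tau": joint torques, N m; "eef_pos": TCP position; "tcp_rot": TCP orientation; "ft_force": force on the tool from outside, world axes, zero at the start; "moment": the same for the moment, N m; "opening": opening from 0.0 (shut) to 1.0 (fully open); "grip_force": force on a finger pad.
Only numpy, scipy, OpenCV 4.12 (cv2) and the standard library are available. Lean on these libraries where they do the work, as an engineer would, in place of code of your own. Each camera call takes 0.05 s, during which the arm holds its last target. There are 200 camera calls.

## Working session

There is one attempt and no reset: what is moved stays moved. The work goes in short steps, Python scripts to look and compute and a tool call to move; the robot and the scene stay as the last step left them, time stands still between calls to the robot, and variables do not carry over. Pictures are saved under pics/ and viewed, at most 14 in all, crops included, and the job is handed in when it is done.

Besides the shell and the picture viewer there is one more tool, called after "Emit:" as name([rows], argument=value, ...), one row to a line, values as JSON. drive_tool: Moves the arm, as the interface text tells. Its arguments: {"type":"object","properties":{"targets":{"type":"array"}},"required":["targets"]}

```bash
mkdir -p pics; ls; cat > h.py <<'E'
import numpy as np, cv2
from cell import state, read_camera, job_done, grip_depth
def snap(cam,name):
    c=read_camera(cam); cv2.imwrite(f'pics/{name}.png',c['frame'][:,:,::-1]); np.savez(f'pics/{name}.npz',**c); return c
def load(name): return dict(np.load(f'pics/{name}.npz'))
def ray(c,u,v):
    d=np.array([(u-c['cx'])/c['fx'],(v-c['cy'])/c['fy'],1.]); return -c['R'].T@c['t'], c['R'].T@d
def atz(c,u,v,z):
    o,d=ray(c,u,v); return o+d*(z-o[2])/d[2]
def proj(c,X):
    p=c['R']@np.array(X,float)+c['t']; return p[0]/p[2]*c['fx']+c['cx'],p[1]/p[2]*c['fy']+c['cy']
E
python3 - <<'E'
from h import *
print(state(),grip_depth)
a=snap('top','top0');b=snap('scene','scene0')
for c in(a,b): print(-c['R'].T@c['t'],c['fx'])
E
```

```text
pics
{'t': 0.0, 'joints': array([ 1.10841002e+00,  4.91581047e-01,  1.55947136e+00,  1.40923511e-06,
        1.09171298e+00, -1.05602923e-01]), 'qvel': array([-0.00109177, -0.0014117 , -0.00155124, -0.0019647 ,  0.00054653,
        0.00114162]), 'tau': array([-8.68092211e-04, -6.12651229e+01, -2.58197790e+01,  6.93564001e-02,
        4.81620943e-02, -5.22923324e-05]), 'eef_pos': array([218.15309499, 585.41587283, 214.0408606 ]), 'tcp_rot': array([-3.14042659e+00, -1.24856806e-04,  2.78480854e+00]), 'ft_force': array([-0.16103616, -0.04132073, -0.74169728]), 'moment': array([ 0.00289923, -0.00096442,  0.00222156]), 'grip_force': 0.0, 'opening': 1.00013951899128} 18.8
[ 271.34059156  -43.79230312 1382.36900264] 481.0025045536163
[1035.6088039  -784.02313567 1229.02902193] 414.95555909612324
```

View pics/top0.png

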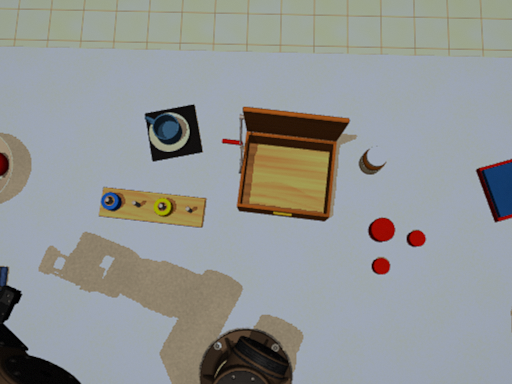

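View pics/scene0.png

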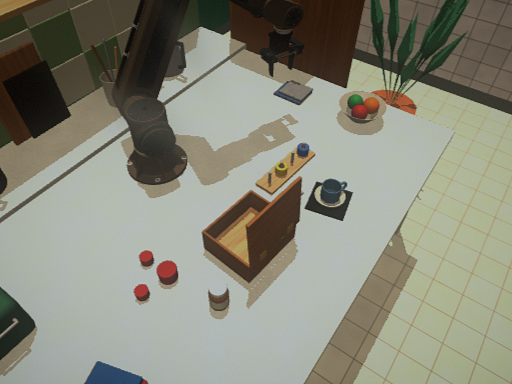

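Top view: blue roll (110,201), yellow roll (163,207), the other posts are empty. The box is around (288,175) with the stay knob at (232,142). Caddy candidates are three red discs at (382,230), (417,239) and (381,266). (382,230) is clearly the biggest, which fits "largest". I'll confirm in an enlarged crop.

```bash
python3 - <<'E'
from h import *
c=load('top0'); f=c['frame']
im=cv2.resize(f[90:285,90:440,::-1],None,fx=2.28,fy=2.28,interpolation=cv2.INTER_CUBIC); cv2.imwrite('pics/crop0.png',im)
hsv=cv2.cvtColor(f,cv2.COLOR_RGB2HSV)
def blobs(lo,hi,z,nm,reg):
    m=cv2.inRange(hsv,lo,hi); k=np.zeros_like(m); x0,x1,y0,y1=reg; k[y0:y1,x0:x1]=m[y0:y1,x0:x1]
    n,l,s,ce=cv2.connectedComponentsWithStats(k)
    for i in range(1,n):
        if s[i,4]>25: print(nm,s[i],ce[i].round(1),atz(c,*ce[i],z).round(1))
blobs((0,180,90),(8,255,255),50,'red',(350,440,210,290))
blobs((0,180,90),(8,255,255),190,'knob',(215,245,130,150))
blobs((20,150,60),(35,255,255),50,'yel',(95,210,185,230))
blobs((105,150,40),(130,255,255),50,'blu',(95,210,185,230))
E
```

```text
red [371 218  23  23 421] [382.3 229. ] [ 406.1 -367.5   50. ]
red [409 231  16  15 194] [416.7 238. ] [ 383.9 -461.4   50. ]
red [373 258  17  16 201] [381.1 265.6] [ 305.8 -362.5   50. ]
knob [223 139  16   5  56] [230.2 141.2] [606.7  51.9 190. ]
yel [153 197  19  20 231] [162.  206.8] [451.5 247.2  50. ]
blu [101 193  18  17 142] [110.5 201.2] [463.3 393.4  50. ]
```

View pics/crop0.png

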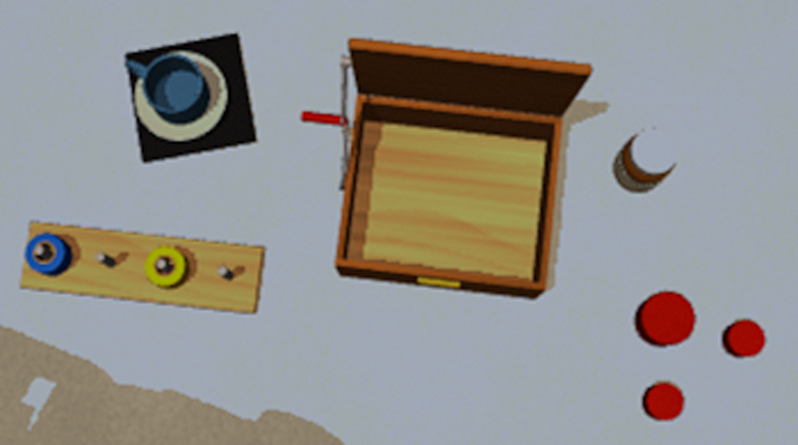

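The crop confirms (382,230), crop (666,318), as the largest red tin, so that is the caddy. The other two are visibly smaller look-alikes. Next I'll compute the box and stand frames.

```bash
python3 - <<'E'
from h import *
from scipy.optimize import least_squares
c=load('top0')
def P(u,v): return (u/2.28+90-.3, v/2.28+90-.3)
def fit(obs,local,x0):
    def w(p,q):
        C,S=np.cos(p[2]),np.sin(p[2]); return [p[0]+C*q[0]-S*q[1],p[1]+S*q[0]+C*q[1],q[2]]
    r=least_squares(lambda p:np.ravel([np.subtract(proj(c,w(p,q)),o) for q,o in zip(local,obs)]),x0,x_scale=[10,10,.05])
    return r.x,np.abs(r.fun).max(),w
b,e,w=fit([P(338,267),P(541,293),P(562,120),P(358,98)],[(-105,125,100),(-105,-125,100),(105,-125,100),(105,125,100)],[520,-50,0])
print('box',b.round(3),e)
for n,q in dict(pivot=(-5,125,92),knob0=(-5+88*np.cos(.82),163,92+88*np.sin(.82)),rollA=(-50,30,0),rollB=(-50,-40,0),lidc=(0,0,112)).items(): print(n,np.round(w(b,q),1),np.round(proj(c,w(b,q)),1))
s,e,w=fit([P(31,221),P(265,246),P(257,313),P(20,288)]+[P(43,250),P(107,259),P(165,265),P(226,271)],[(42.5,150,14),(42.5,-150,14),(-42.5,-150,14),(-42.5,150,14)]+[(0,y,72) for y in(112.5,37.5,-37.5,-112.5)],[460,280,0])
print('stand',s.round(3),e)
for y in(112.5,-37.5): print(np.round(w(s,(0,y,32)),1))
wc=snap('wrist','w0'); print(-wc['R'].T@wc['t'],wc['R'].round(2))
st=state(); print(st['tcp_rot'])
E
```

```text
box [ 5.4254e+02 -9.8668e+01 -9.6000e-02] 1.849255884703723
pivot [549.5  26.2  92. ] [241.2 171.4]
knob0 [612.9  58.3 156.3] [228.8 142.4]
rollA [495.6 -64.    0. ] [273. 197.]
rollB [ 488.9 -133.7    0. ] [297.  199.9]
lidc [542.5 -98.7 112. ] [287.1 173.6]
stand [ 4.55027e+02  2.80737e+02 -8.00000e-02] 1.732356872704031
[464.  392.9  32. ]
[452.  243.4  32. ]
[147.25406066 611.65932109 384.36662004] [[ 0.35  0.94 -0.  ]
 [ 0.9  -0.34  0.27]
 [ 0.25 -0.09 -0.96]]
[-3.14073897e+00 -8.67360437e-05  2.78480760e+00]
```

Emit:
drive_tool([
  {"jaw":0.75,"travel":[-0.037,-0.012,0],"twist":-0.1},
  {"jaw":0.75,"travel":[-0.297,-0.095,0.06],"twist":-0.265},
  {"jaw":0.75,"travel":[-0.297,-0.095,0.095],"twist":-0.265},
  {"jaw":0.75,"travel":[-0.297,-0.095,0.095],"twist":-0.265},
  {"jaw":0.75,"travel":[-0.297,-0.095,0.095],"twist":-0.265},
  {"jaw":0.75,"travel":[-0.297,-0.095,0.095],"twist":-0.265},
  {"jaw":0.75,"travel":[-0.297,-0.095,0.095],"twist":-0.265},
  {"jaw":0.75,"travel":[-0.297,-0.095,0.095],"twist":-0.265},
])

```text
t: 0.82
eef_pos: [464.6, 391.4, 118.8]
tcp_rot: [-3.142, -0.0, 3.05]
ft_force: [0.2, 0.4, -0.8]
opening: 0.748
grip_force: 0.0
```

Emit:
drive_tool([
  {"jaw":0.75,"travel":[0,0,0],"twist":0},
  {"jaw":0.75,"travel":[0,0,0],"twist":0},
])

```text
t: 0.98
eef_pos: [464.5, 391.3, 118.5]
tcp_rot: [-3.14, -0.001, 3.046]
ft_force: [-0.5, 0.1, -0.0]
opening: 0.751
grip_force: 0.0
```

```bash
cat >> h.py <<'E'
def go(x,y,z,yaw=None):
    from scipy.spatial.transform import Rotation as Ro
    s=state(); R=Ro.from_euler('xyz',s['tcp_rot']).as_matrix()
    print('travel m',(R.T@(np.array([x,y,z])-s['eef_pos'])/1000).round(4),'tw',None if yaw is None else round(s['tcp_rot'][2]-yaw,3))
E
python3 - <<'E'
from h import *
s=state(); print(s['eef_pos'],s['tcp_rot'],s['t'],s['opening'])
go(464,392.9,18,3.055)
c=snap('wrist','w1')
for X in [(464,392.9,50),(464,392.9,72)]: print(proj(c,X))
E
```

```text
[464.46165995 391.32691501 118.52966864] [-3.14042872e+00 -1.49164223e-03  3.04646597e+00] 0.9833 0.7507957593248186
travel m [0.0005 0.0016 0.1005] tw -0.009
(np.float64(256.75991701256913), np.float64(200.0923555581581))
(np.float64(256.9345336323561), np.float64(208.32996242711766))
```

View pics/w1.png

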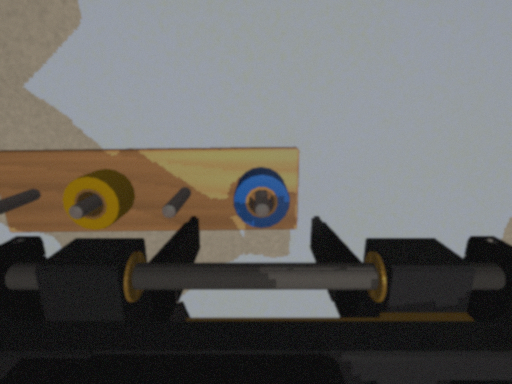

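Wrist view: blue roll centred at (262,195), post top at (262,208), about 5 px right of the prediction. So the true y is about 5 mm larger, near 396.

Emit:
drive_tool([
  {"jaw":0.75,"travel":[0,0.005,0.04],"twist":-0.01},
  {"jaw":0.75,"travel":[0,0.005,0.075],"twist":-0.01},
  {"jaw":0.75,"travel":[0,0.005,0.1],"twist":-0.01},
  {"jaw":0.75,"travel":[0,0.005,0.1],"twist":-0.01},
  {"jaw":0.4,"travel":[0,0.005,0.1],"twist":-0.01},
  {"jaw":0.4,"travel":[0,0.005,0.1],"twist":-0.01},
  {"jaw":0.4,"travel":[0,0.005,0.1],"twist":-0.01},
  {"jaw":0.4,"travel":[0,0.005,0.1],"twist":-0.01},
])

```text
t: 1.7
eef_pos: [464.2, 398.5, 21.4]
tcp_rot: [3.14, 0.002, 3.06]
ft_force: [-2.4, 2.3, 7.5]
opening: 0.531
grip_force: 30.2
```

Emit:
drive_tool([
  {"jaw":0.4,"travel":[0,-0.002,-0.02],"twist":0},
  {"jaw":0.4,"travel":[0,-0.002,-0.05],"twist":0},
  {"jaw":0.4,"travel":[0,-0.002,-0.08],"twist":0},
  {"jaw":0.4,"travel":[0,-0.002,-0.11],"twist":0},
  {"jaw":0.4,"travel":[0,-0.002,-0.15],"twist":0},
  {"jaw":0.4,"travel":[0,-0.002,-0.17],"twist":0},
])

```text
t: 2.2
eef_pos: [464.3, 396.4, 195.1]
tcp_rot: [3.138, 0.004, 3.06]
ft_force: [0.6, 0.1, -0.5]
opening: 0.527
grip_force: 30.0
```

```bash
python3 - <<'E'
from h import *
s=state(); print(s['eef_pos'],s['tcp_rot'],s['t'],s['opening'],s['grip_force'],s['ft_force'])
go(491.5,-159,32,3.046)
E
```

```text
[464.33519711 396.40063971 195.08771735] [3.13792188 0.00442327 3.05980089] 2.2 0.5266794238893672 29.999659010209143 [ 0.57666882  0.09509575 -0.46899278]
travel m [-0.0717 -0.5519  0.1614] tw 0.014
```

Emit:
drive_tool([
  {"jaw":0.4,"travel":[-0.003,-0.025,0],"twist":0},
  {"jaw":0.4,"travel":[-0.008,-0.06,0],"twist":0},
  {"jaw":0.4,"travel":[-0.013,-0.1,0],"twist":0},
  {"jaw":0.4,"travel":[-0.018,-0.14,0],"twist":0},
  {"jaw":0.4,"travel":[-0.023,-0.18,0],"twist":0},
  {"jaw":0.4,"travel":[-0.028,-0.22,0],"twist":0},
  {"jaw":0.4,"travel":[-0.033,-0.255,0],"twist":0},
  {"jaw":0.4,"travel":[-0.036,-0.28,0],"twist":0},
])

```text
t: 2.87
eef_pos: [476.5, 111.3, 190.8]
tcp_rot: [3.141, 0.002, 3.059]
ft_force: [-0.3, 0.4, -0.7]
opening: 0.525
grip_force: 30.0
```

Emit:
drive_tool([
  {"jaw":0.4,"travel":[-0.005,-0.035,0],"twist":0},
  {"jaw":0.4,"travel":[-0.01,-0.075,0],"twist":0},
  {"jaw":0.4,"travel":[-0.015,-0.115,0],"twist":0},
  {"jaw":0.4,"travel":[-0.02,-0.155,0],"twist":0.01},
  {"jaw":0.4,"travel":[-0.025,-0.195,0],"twist":0.014},
  {"jaw":0.4,"travel":[-0.03,-0.23,0],"twist":0.014},
  {"jaw":0.4,"travel":[-0.034,-0.258,0],"twist":0.014},
  {"jaw":0.4,"travel":[-0.036,-0.272,0],"twist":0.014},
])

```text
t: 3.53
eef_pos: [490.3, -163.2, 190.6]
tcp_rot: [-3.141, 0.002, 3.043]
ft_force: [0.7, -0.1, -0.2]
opening: 0.529
grip_force: 30.0
```

Emit:
drive_tool([
  {"jaw":0.4,"travel":[0,0,0],"twist":0},
])

```text
t: 3.62
eef_pos: [490.4, -162.5, 190.2]
tcp_rot: [-3.141, 0.001, 3.043]
ft_force: [-0.6, 0.7, -0.6]
opening: 0.529
grip_force: 30.0
```

```bash
python3 - <<'E'
from h import *
s=state(); print(s['eef_pos'],s['tcp_rot'],s['t'],s['opening'],s['grip_force'],s['ft_force'])
go(491.5,-159,32,3.046)
c=snap('wrist','w2')
C,S=np.cos(.096),-np.sin(.096)
for q in [(-97,117,100),(-97,-117,100),(-97,-117,14)]: print(q,proj(c,(542.5+C*q[0]-S*q[1],-98.7+S*q[0]+C*q[1],q[2])))
E
```

```text
[ 490.40851818 -162.46291887  190.24285803] [-3.14101813e+00  1.32865712e-03  3.04280683e+00] 3.6167 0.529296459712552 29.999355745967478 [-0.56172366  0.66365269 -0.64305754]
travel m [-0.0005  0.0036  0.1582] tw -0.003
(-97, 117, 100) (np.float64(461.33919392186215), np.float64(138.23134681480275))
(-97, -117, 100) (np.float64(200.76603887506099), np.float64(138.89228543414117))
(-97, -117, 14) (np.float64(213.89518781526405), np.float64(131.91950265682647))
```

View pics/w2.png

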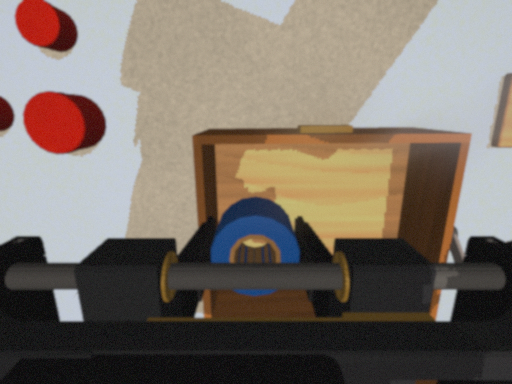

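The roll hangs over the box's left (-y) half, with the box's inner corners at (204,143) and (461,139), as predicted. I'll lower and release it.

Emit:
drive_tool([
  {"jaw":0.4,"travel":[0,0.005,0.03],"twist":0},
  {"jaw":0.4,"travel":[0,0.005,0.07],"twist":0},
  {"jaw":0.4,"travel":[0,0.005,0.11],"twist":0},
  {"jaw":0.4,"travel":[0,0.005,0.145],"twist":0},
  {"jaw":0.4,"travel":[0,0.005,0.158],"twist":0},
  {"jaw":0.4,"travel":[0,0.005,0.158],"twist":0},
  {"jaw":0.62,"travel":[0,0.005,0.158],"twist":0},
  {"jaw":0.62,"travel":[0,0.005,0.158],"twist":0},
])

```text
t: 4.33
eef_pos: [491.5, -154.5, 33.0]
tcp_rot: [-3.141, 0.002, 3.047]
ft_force: [0.4, -0.1, 0.9]
opening: 0.599
grip_force: 0.0
```

Emit:
drive_tool([
  {"jaw":0.62,"travel":[0,0,0],"twist":0},
  {"jaw":0.62,"travel":[0,0,-0.03],"twist":0},
  {"jaw":0.62,"travel":[0,0,-0.07],"twist":0},
  {"jaw":0.62,"travel":[0,0,-0.11],"twist":0},
  {"jaw":0.62,"travel":[0,0,-0.14],"twist":0},
  {"jaw":0.75,"travel":[0,0,-0.15],"twist":0},
])

```text
t: 4.83
eef_pos: [492.1, -155.5, 187.5]
tcp_rot: [-3.139, 0.008, 3.046]
ft_force: [0.3, -0.3, 0.7]
opening: 0.652
grip_force: 0.0
```

```bash
python3 - <<'E'
from h import *
s=state(); print(s['eef_pos'],s['tcp_rot'],s['t'],s['opening'],s['grip_force'],s['ft_force'])
go(452.4,247,182,3.058)
E
```

```text
[ 492.14658925 -155.54716853  187.48292897] [-3.13887967  0.0081308   3.04592165] 4.8333 0.6520644665452586 0.0 [ 0.26855506 -0.34008926  0.73060115]
travel m [0.0781 0.3969 0.0038] tw -0.012
```

Emit:
drive_tool([
  {"jaw":0.75,"travel":[0.005,0.025,0],"twist":0},
  {"jaw":0.75,"travel":[0.013,0.065,0],"twist":0},
  {"jaw":0.75,"travel":[0.021,0.105,0],"twist":0},
  {"jaw":0.75,"travel":[0.029,0.145,0],"twist":0},
  {"jaw":0.75,"travel":[0.037,0.185,0],"twist":0},
  {"jaw":0.75,"travel":[0.045,0.225,0],"twist":0},
  {"jaw":0.75,"travel":[0.053,0.265,0],"twist":0},
  {"jaw":0.75,"travel":[0.061,0.305,0],"twist":0},
])

```text
t: 5.5
eef_pos: [458.5, 156.3, 182.4]
tcp_rot: [3.141, 0.002, 3.046]
ft_force: [1.2, -0.6, -0.6]
opening: 0.749
grip_force: 0.0
```

Emit:
drive_tool([
  {"jaw":0.75,"travel":[0.008,0.04,0],"twist":0},
  {"jaw":0.75,"travel":[0.014,0.075,0.005],"twist":-0.012},
  {"jaw":0.75,"travel":[0.017,0.092,0.03],"twist":-0.012},
  {"jaw":0.75,"travel":[0.017,0.092,0.06],"twist":-0.012},
  {"jaw":0.75,"travel":[0.017,0.092,0.07],"twist":-0.012},
  {"jaw":0.75,"travel":[0.017,0.092,0.07],"twist":-0.012},
  {"jaw":0.75,"travel":[0.017,0.092,0.07],"twist":-0.012},
])

```text
t: 6.08
eef_pos: [451.4, 247.1, 112.3]
tcp_rot: [-3.142, -0.0, 3.057]
ft_force: [-0.2, -0.5, -0.1]
opening: 0.748
grip_force: 0.0
```

```bash
python3 - <<'E'
from h import *
s=state(); print(s['eef_pos'],s['tcp_rot'],s['t'],s['opening'],s['grip_force'],s['ft_force'])
c=snap('wrist','w3'); f=c['frame']; hsv=cv2.cvtColor(f,cv2.COLOR_RGB2HSV)
m=cv2.inRange(hsv,(20,150,60),(35,255,255)); m[235:]=0; n,l,st,ce=cv2.connectedComponentsWithStats(m)
print([(a,b.round(1)) for a,b in zip(st,ce) if a[4]>80][1:])
print(proj(c,(452.4,247,50)),proj(c,(452.4,247,32)))
go(452.4,247,19,3.058)
E
```

```text
[451.36518247 247.08959465 112.31705069] [-3.14154795e+00 -1.27385952e-04  3.05718894e+00] 6.0833 0.748112942551305 0.0 [-0.21016259 -0.53209094 -0.07778734]
[(array([ 226,  170,   58,   62, 2009], dtype=int32), array([254.9, 199.3]))]
(np.float64(254.91447418562282), np.float64(204.01858583381497)) (np.float64(254.88969436963728), np.float64(197.8408950744403))
travel m [-0.0005 -0.0001  0.0939] tw -0.001
```

Aligned with the yellow roll.

Emit:
drive_tool([
  {"jaw":0.75,"travel":[0,0,0.04],"twist":0},
  {"jaw":0.75,"travel":[0,0,0.075],"twist":0},
  {"jaw":0.75,"travel":[0,0,0.092],"twist":0},
  {"jaw":0.75,"travel":[0,0,0.092],"twist":0},
  {"jaw":0.4,"travel":[0,0,0.092],"twist":0},
  {"jaw":0.4,"travel":[0,0,0.092],"twist":0},
  {"jaw":0.4,"travel":[0,0,0.092],"twist":0},
  {"jaw":0.4,"travel":[0,0,0.092],"twist":0},
])

```text
t: 6.8
eef_pos: [451.9, 247.7, 21.2]
tcp_rot: [3.14, 0.002, 3.058]
ft_force: [-0.3, -1.1, 1.7]
opening: 0.524
grip_force: 0.8
```

Emit:
drive_tool([
  {"jaw":0.4,"travel":[0,0,-0.02],"twist":0},
  {"jaw":0.4,"travel":[0,0,-0.05],"twist":0},
  {"jaw":0.4,"travel":[0,0,-0.08],"twist":0},
  {"jaw":0.4,"travel":[0,0,-0.11],"twist":0},
  {"jaw":0.4,"travel":[0,0,-0.15],"twist":0},
  {"jaw":0.4,"travel":[0,0,-0.17],"twist":0},
])

```text
t: 7.3
eef_pos: [451.8, 247.8, 194.5]
tcp_rot: [3.139, 0.005, 3.058]
ft_force: [0.2, 0.6, -0.4]
opening: 0.517
grip_force: 30.0
```

```bash
python3 - <<'E'
from h import *
s=state(); print(s['eef_pos'],s['tcp_rot'],s['t'],s['opening'],s['grip_force'],s['ft_force'])
go(499,-82,190,3.046)
E
```

```text
[451.78800223 247.79929316 194.46329559] [3.13922238 0.0046657  3.05793239] 7.3 0.516531243521028 29.99968020245433 [ 0.18577211  0.59873709 -0.44827622]
travel m [-0.0746 -0.3247  0.004 ] tw 0.012
```

Emit:
drive_tool([
  {"jaw":0.4,"travel":[-0.006,-0.025,0],"twist":0},
  {"jaw":0.4,"travel":[-0.015,-0.065,0],"twist":0},
  {"jaw":0.4,"travel":[-0.024,-0.105,0],"twist":0},
  {"jaw":0.4,"travel":[-0.033,-0.145,0],"twist":0},
  {"jaw":0.4,"travel":[-0.043,-0.185,0],"twist":0.012},
  {"jaw":0.4,"travel":[-0.052,-0.225,0],"twist":0.012},
  {"jaw":0.4,"travel":[-0.061,-0.265,0],"twist":0.012},
  {"jaw":0.4,"travel":[-0.069,-0.3,0],"twist":0.012},
])

```text
t: 7.97
eef_pos: [494.7, -59.7, 190.6]
tcp_rot: [-3.141, 0.002, 3.045]
ft_force: [0.7, 0.4, -0.0]
opening: 0.516
grip_force: 30.0
```

Emit:
drive_tool([
  {"jaw":0.4,"travel":[-0.005,-0.02,0],"twist":0},
  {"jaw":0.4,"travel":[-0.005,-0.025,0],"twist":0},
  {"jaw":0.4,"travel":[-0.005,-0.025,0],"twist":0},
])

```text
t: 8.22
eef_pos: [497.2, -83.6, 190.1]
tcp_rot: [3.142, 0.001, 3.043]
ft_force: [-0.6, 0.7, -0.7]
opening: 0.516
grip_force: 30.0
```

```bash
python3 - <<'E'
from h import *
s=state(); print(s['eef_pos'],s['tcp_rot'],s['t'],s['opening'],s['grip_force'],s['ft_force'])
go(499,-82,32,3.046)
c=snap('wrist','w4')
E
```

```text
[497.17007734 -83.57276718 190.09678377] [3.14157423e+00 6.10589977e-04 3.04349954e+00] 8.2167 0.5164500478511204 29.999517425894737 [-0.62639155  0.71604711 -0.74217597]
travel m [-0.0016  0.0017  0.1581] tw -0.003
```

View pics/w4.png

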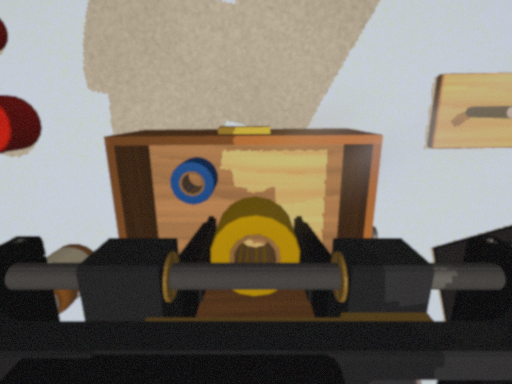

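The blue roll is flat in the box at (194,180). The yellow is held over clear floor at (255,245). Lowering it.

Emit:
drive_tool([
  {"jaw":0.4,"travel":[0,0.003,0.03],"twist":0},
  {"jaw":0.4,"travel":[0,0.003,0.07],"twist":0},
  {"jaw":0.4,"travel":[0,0.003,0.11],"twist":0},
  {"jaw":0.4,"travel":[0,0.003,0.145],"twist":0},
  {"jaw":0.4,"travel":[0,0.003,0.158],"twist":0},
  {"jaw":0.4,"travel":[0,0.003,0.158],"twist":0},
  {"jaw":0.62,"travel":[0,0.003,0.158],"twist":0},
  {"jaw":0.62,"travel":[0,0.003,0.158],"twist":0},
])

```text
t: 8.93
eef_pos: [498.4, -78.9, 33.0]
tcp_rot: [-3.141, 0.002, 3.047]
ft_force: [-0.1, 0.1, 1.2]
opening: 0.592
grip_force: 0.0
```

Emit:
drive_tool([
  {"jaw":0.62,"travel":[0,0,0],"twist":0},
  {"jaw":0.62,"travel":[0,0,-0.03],"twist":0},
  {"jaw":0.62,"travel":[0,0,-0.07],"twist":0},
  {"jaw":0.62,"travel":[0,0,-0.11],"twist":0},
  {"jaw":0.62,"travel":[0,0,-0.15],"twist":0},
  {"jaw":0.3,"travel":[0.05,0,-0.16],"twist":0},
  {"jaw":0.3,"travel":[0.05,0,-0.16],"twist":0},
])

```text
t: 9.52
eef_pos: [445.5, -74.2, 195.2]
tcp_rot: [-3.141, 0.005, 3.046]
ft_force: [0.6, -0.7, 0.8]
opening: 0.529
grip_force: 0.0
```

```bash
python3 - <<'E'
from h import *
s=state(); print(s['eef_pos'],s['tcp_rot'],s['joints'],s['t'],s['opening'])
a=snap('top','top1')
f=a['frame'][100:230,190:400,::-1]; cv2.imwrite('pics/c1.png',cv2.resize(f,None,fx=3,fy=3,interpolation=cv2.INTER_CUBIC))
b=snap('scene','scene1')
for n in('top','scene'):
    c=load(n+'1'); hsv=cv2.cvtColor(c['frame'],cv2.COLOR_RGB2HSV); m=cv2.inRange(hsv,(0,150,60),(8,255,255))|cv2.inRange(hsv,(172,150,60),(180,255,255))
    k,l,st,ce=cv2.connectedComponentsWithStats(m); print(n,[(x[:5],y.round(1)) for x,y in zip(st,ce) if 10<x[4]<600])
    print([np.round(proj(c,(612.9+.0958*d,58.3+.995*d,156.3)),1) for d in(-30,0,18)])
E
```

```text
[445.48246671 -74.19391285 195.22744595] [-3.14052304  0.00486348  3.04634919] [-3.11474239e-01  2.69537286e-01  1.99252239e+00 -1.63481005e-06
  8.74553266e-01 -1.78702346e+00] 9.5167 0.5289506638332023
top [(array([223, 139,  17,   5,  59], dtype=int32), array([230.4, 141.2])), (array([  0, 153,   7,  21, 105], dtype=int32), array([  2.2, 163. ])), (array([478, 159,  34,  39, 137], dtype=int32), array([490.8, 171.9])), (array([495, 213,  17,   8,  53], dtype=int32), array([502.5, 217. ])), (array([371, 218,  24,  23, 443], dtype=int32), array([382.1, 229.2])), (array([408, 231,  17,  15, 207], dtype=int32), array([416.4, 238.1])), (array([373, 258,  17,  16, 215], dtype=int32), array([380.8, 265.7]))]
[array([240.1, 143.7]), array([228.8, 142.4]), array([222. , 141.6])]
scene [(array([352, 105,  16,  11, 133], dtype=int32), array([359.9, 109.6])), (array([140, 251,  12,  11, 104], dtype=int32), array([145.5, 255.7])), (array([157, 261,  20,  17, 254], dtype=int32), array([166.3, 269. ])), (array([135, 285,  13,  12, 126], dtype=int32), array([140.8, 290.2])), (array([142, 380,   4,   4,  11], dtype=int32), array([143.6, 381.6]))]
[array([286.3, 199.3]), array([291.6, 194.3]), array([294.8, 191.3])]
```

View pics/c1.png

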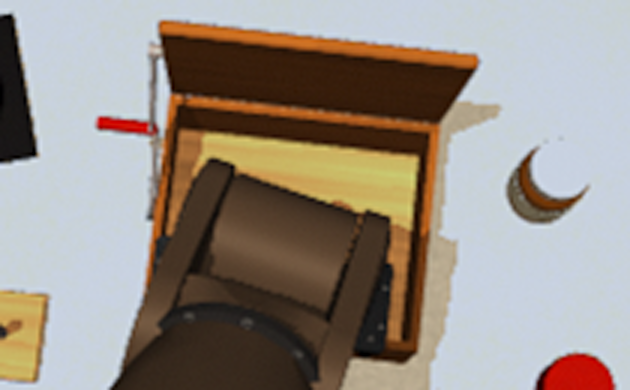

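Top view: the knob is where the model has it, image (222..239, 141), world about (617,67,156) near its outer end. I'll turn the jaw and grip the pin from above with the fingers closing along the box's x.

Emit:
drive_tool([
  {"jaw":0.45,"travel":[-0.002,0.02,-0.005],"twist":0.1},
  {"jaw":0.45,"travel":[-0.004,0.045,-0.01],"twist":0.22},
  {"jaw":0.45,"travel":[-0.007,0.07,-0.015],"twist":0.34},
  {"jaw":0.45,"travel":[-0.009,0.095,-0.02],"twist":0.46},
  {"jaw":0.45,"travel":[-0.011,0.12,-0.025],"twist":0.58},
  {"jaw":0.45,"travel":[-0.013,0.145,-0.03],"twist":0.7},
  {"jaw":0.45,"travel":[-0.015,0.17,-0.035],"twist":0.82},
  {"jaw":0.45,"travel":[-0.017,0.186,-0.035],"twist":0.94},
])

```text
t: 10.28
eef_pos: [483.8, 110.9, 227.5]
tcp_rot: [3.14, 0.001, 2.101]
ft_force: [0.5, -0.6, -0.6]
opening: 0.451
grip_force: 0.0
```

Emit:
drive_tool([
  {"jaw":0.45,"travel":[0,0,0],"twist":0.11},
  {"jaw":0.45,"travel":[0,0,0],"twist":0.22},
  {"jaw":0.45,"travel":[0,0,0],"twist":0.33},
  {"jaw":0.45,"travel":[0,0,0],"twist":0.44},
  {"jaw":0.45,"travel":[0,0,0],"twist":0.55},
  {"jaw":0.45,"travel":[0,0,0],"twist":0.631},
  {"jaw":0.45,"travel":[0,0,0],"twist":0.631},
  {"jaw":0.45,"travel":[0,0,0],"twist":0.631},
])

```text
t: 10.95
eef_pos: [483.1, 108.9, 226.6]
tcp_rot: [3.141, -0.0, 1.477]
ft_force: [-0.5, -1.0, -0.1]
opening: 0.446
grip_force: 0.0
```

```bash
python3 - <<'E'
from h import *
s=state(); print(s['eef_pos'],s['tcp_rot'],s['joints'][5],s['opening'])
go(617,68,205,1.475)
E
```

```text
[483.140869   108.86102558 226.56396336] [ 3.14141367e+00 -1.65989128e-04  1.47747764e+00] 0.1813204704271418 0.44617980829109655
travel m [-0.0282  0.1371  0.0216] tw 0.002
```

Emit:
drive_tool([
  {"jaw":0.45,"travel":[-0.005,0.03,0],"twist":0},
  {"jaw":0.45,"travel":[-0.01,0.06,0],"twist":0},
  {"jaw":0.45,"travel":[-0.016,0.09,0.01],"twist":0},
  {"jaw":0.45,"travel":[-0.022,0.115,0.022],"twist":0},
  {"jaw":0.45,"travel":[-0.026,0.13,0.022],"twist":0},
  {"jaw":0.45,"travel":[-0.028,0.137,0.022],"twist":0},
  {"jaw":0.45,"travel":[-0.028,0.137,0.022],"twist":0},
  {"jaw":0.45,"travel":[-0.028,0.137,0.022],"twist":0},
])

```text
t: 11.62
eef_pos: [615.9, 67.9, 204.7]
tcp_rot: [-3.141, -0.0, 1.476]
ft_force: [0.2, 0.5, -0.5]
opening: 0.45
grip_force: 0.0
```

```bash
python3 - <<'E'
from h import *
s=state(); print(s['eef_pos'],s['tcp_rot'],s['ft_force'])
c=snap('wrist','w5')
for d in (-30,0,18): print(np.round(proj(c,(616+.0958*d,58.3+.995*d,156.3)),1))
E
```

```text
[615.94092711  67.87662919 204.66805048] [-3.14139067e+00 -1.42057567e-04  1.47594616e+00] [ 0.18121241  0.53864932 -0.50563957]
[256.1 252.1]
[256.2 218.8]
[256.3 197.6]
```

View pics/w5.png

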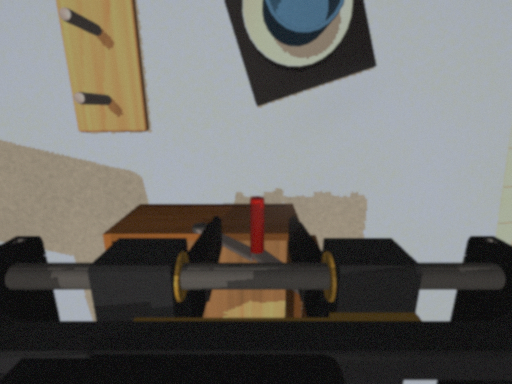

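The red pin lies midway between the fingers, (257,197) to (258,250), as predicted. Descending and closing.

Emit:
drive_tool([
  {"jaw":0.45,"travel":[0,0,0.015],"twist":0},
  {"jaw":0.45,"travel":[0,0,0.03],"twist":0},
  {"jaw":0.45,"travel":[0,0,0.045],"twist":0},
  {"jaw":0.45,"travel":[0,0,0.06],"twist":0},
  {"jaw":0.45,"travel":[0,0,0.068],"twist":0},
  {"jaw":0.45,"travel":[0,0,0.068],"twist":0},
])

```text
t: 12.17
eef_pos: [615.2, 68.1, 135.7]
tcp_rot: [-3.14, 0.0, 1.476]
ft_force: [-0.3, -1.2, 0.9]
opening: 0.45
grip_force: 0.0
```

Emit:
drive_tool([
  {"jaw":0.05,"travel":[0,0,0],"twist":0},
  {"jaw":0.05,"travel":[0,0,0],"twist":0},
  {"jaw":0.05,"travel":[0,0,0],"twist":0},
  {"jaw":0.05,"travel":[0,0,0],"twist":0},
  {"jaw":0.05,"travel":[0,0,0],"twist":0},
  {"jaw":0.05,"travel":[0,0,0],"twist":0},
])

```text
t: 12.67
eef_pos: [617.2, 67.6, 137.3]
tcp_rot: [3.139, -0.0, 1.475]
ft_force: [3.7, 0.3, 3.3]
opening: 0.119
grip_force: 30.0
```

Emit:
drive_tool([
  {"jaw":0.05,"travel":[0,-0.003,-0.0025],"twist":0},
  {"jaw":0.05,"travel":[0,-0.006,-0.005],"twist":0},
  {"jaw":0.05,"travel":[0,-0.009,-0.0072],"twist":0},
  {"jaw":0.05,"travel":[0,-0.012,-0.0094],"twist":0},
  {"jaw":0.05,"travel":[0,-0.0155,-0.0114],"twist":0},
  {"jaw":0.05,"travel":[0,-0.019,-0.0133],"twist":0},
  {"jaw":0.05,"travel":[0,-0.022,-0.015],"twist":0},
  {"jaw":0.05,"travel":[0,-0.0255,-0.0166],"twist":0},
])

```text
t: 13.33
eef_pos: [593.3, 69.9, 155.0]
tcp_rot: [3.135, -0.001, 1.475]
ft_force: [9.2, -1.9, 8.8]
opening: 0.119
grip_force: 30.0
```

Emit:
drive_tool([
  {"jaw":0.05,"travel":[0,-0.0036,-0.0014],"twist":0},
  {"jaw":0.05,"travel":[0,-0.0072,-0.0027],"twist":0},
  {"jaw":0.05,"travel":[0,-0.011,-0.0038],"twist":0},
  {"jaw":0.05,"travel":[0,-0.0146,-0.0047],"twist":0},
  {"jaw":0.05,"travel":[0,-0.0184,-0.0055],"twist":0},
  {"jaw":0.05,"travel":[0,-0.0222,-0.0061],"twist":0},
  {"jaw":0.05,"travel":[0,-0.026,-0.0065],"twist":0},
  {"jaw":0.05,"travel":[0,-0.0298,-0.0069],"twist":0},
])

```text
t: 14.0
eef_pos: [563.6, 72.7, 162.3]
tcp_rot: [3.134, -0.0, 1.475]
ft_force: [6.4, -1.5, 10.5]
opening: 0.119
grip_force: 30.0
```

Emit:
drive_tool([
  {"jaw":0.05,"travel":[0,-0.004,0],"twist":0},
  {"jaw":0.05,"travel":[0,-0.008,0],"twist":0},
  {"jaw":0.05,"travel":[0,-0.012,0],"twist":0},
  {"jaw":0.05,"travel":[0,-0.015,0.001],"twist":0},
  {"jaw":0.05,"travel":[0,-0.015,0.001],"twist":0},
  {"jaw":0.05,"travel":[0,-0.015,0.001],"twist":0},
  {"jaw":0.05,"travel":[0,-0.015,0.001],"twist":0},
])

```text
t: 14.58
eef_pos: [547.3, 74.3, 161.0]
tcp_rot: [3.138, -0.0, 1.475]
ft_force: [-0.5, -1.2, 15.8]
opening: 0.12
grip_force: 30.0
```

```bash
python3 - <<'E'
from h import *
s=state(); print(s['eef_pos'],s['ft_force'],s['opening'])
a=snap('scene','scene2');b=snap('top','top2')
im=np.hstack([cv2.resize(c['frame'][y:y+130,x:x+130,::-1],(390,390),interpolation=cv2.INTER_CUBIC) for c,x,y in((a,195,160),(b,225,90))]); cv2.imwrite('pics/c2.png',im)
E
```

```text
[547.33263514  74.34948795 160.98902373] [-0.46435178 -1.15075523 15.78941565] 0.12047933110122859
```

View pics/c2.png

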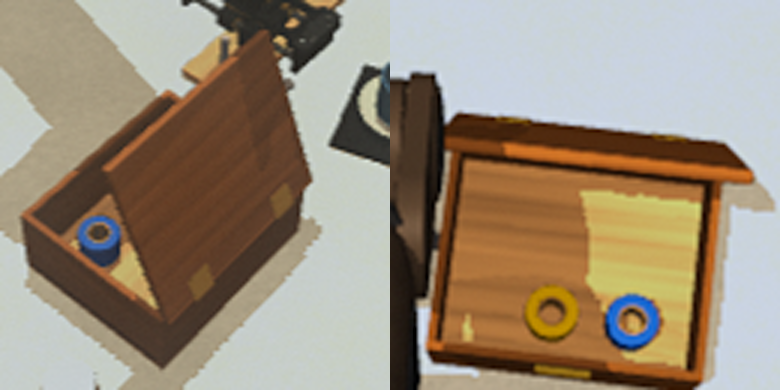

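Left crop: the lid has tipped forward, so the stay is unlocked. Right crop: both rolls are inside, yellow (551,312) and blue (632,320). The knob is firmly held, so I'll guide it further round its circle, which lowers the lid under control.

Emit:
drive_tool([
  {"jaw":0.05,"travel":[0,-0.0076,0.0012],"twist":0},
  {"jaw":0.05,"travel":[0,-0.015,0.0031],"twist":0},
  {"jaw":0.05,"travel":[0,-0.0223,0.0057],"twist":0},
  {"jaw":0.05,"travel":[0,-0.0293,0.0089],"twist":0},
  {"jaw":0.05,"travel":[0,-0.0359,0.0127],"twist":0},
  {"jaw":0.05,"travel":[0,-0.0423,0.017],"twist":0},
  {"jaw":0.05,"travel":[0,-0.0482,0.0219],"twist":0},
  {"jaw":0.05,"travel":[0,-0.0537,0.0273],"twist":0},
])

```text
t: 15.35
eef_pos: [492.5, 79.8, 131.3]
tcp_rot: [3.141, -0.0, 1.475]
ft_force: [6.2, 2.9, -0.6]
opening: 0.12
grip_force: 30.0
```

Emit:
drive_tool([
  {"jaw":0.05,"travel":[0,-0.0049,0.0058],"twist":0},
  {"jaw":0.05,"travel":[0,-0.0094,0.0121],"twist":0},
  {"jaw":0.05,"travel":[0,-0.0133,0.0187],"twist":0},
  {"jaw":0.05,"travel":[0,-0.0166,0.0256],"twist":0},
])

```text
t: 15.68
eef_pos: [476.4, 81.3, 105.6]
tcp_rot: [3.14, -0.0, 1.475]
ft_force: [8.2, 1.4, -0.8]
opening: 0.113
grip_force: 30.0
```

Emit:
drive_tool([
  {"jaw":0.05,"travel":[0,-0.0027,0.0072],"twist":0},
  {"jaw":0.05,"travel":[0,-0.0047,0.0146],"twist":0},
  {"jaw":0.05,"travel":[0,-0.0061,0.0222],"twist":0},
  {"jaw":0.05,"travel":[0,-0.0069,0.0298],"twist":0},
  {"jaw":0.05,"travel":[0,-0.0069,0.0375],"twist":0},
  {"jaw":0.05,"travel":[0,-0.0063,0.0451],"twist":0},
  {"jaw":0.05,"travel":[0,-0.0051,0.0527],"twist":0},
  {"jaw":0.05,"travel":[0,-0.0032,0.0601],"twist":0},
])

```text
t: 16.35
eef_pos: [475.7, 81.4, 46.2]
tcp_rot: [3.135, -0.001, 1.475]
ft_force: [13.3, -0.8, 7.5]
opening: 0.119
grip_force: 30.0
```

Emit:
drive_tool([
  {"jaw":0.05,"travel":[0,0.001,0.004],"twist":0},
  {"jaw":0.05,"travel":[0,0.003,0.009],"twist":0},
  {"jaw":0.05,"travel":[0,0.004,0.012],"twist":0},
  {"jaw":0.35,"travel":[0,0.004,0.012],"twist":0},
  {"jaw":0.35,"travel":[0,0.004,0.012],"twist":0},
  {"jaw":0.35,"travel":[0,0.004,0.012],"twist":0},
  {"jaw":0.35,"travel":[0,0.004,0.012],"twist":0},
])

```text
t: 16.93
eef_pos: [475.8, 81.0, 33.6]
tcp_rot: [-3.139, 0.0, 1.475]
ft_force: [-0.5, -0.2, -0.1]
opening: 0.327
grip_force: 0.0
```

```bash
python3 - <<'E'
from h import *
s=state(); print(s['eef_pos'],s['tcp_rot'],s['ft_force'],s['opening'])
a=snap('scene','scene3');b=snap('top','top3')
im=np.hstack([cv2.resize(c['frame'][y:y+130,x:x+130,::-1],(390,390),interpolation=cv2.INTER_CUBIC) for c,x,y in((a,195,160),(b,225,90))]); cv2.imwrite('pics/c3.png',im)
E
```

```text
[475.76852261  81.02392405  33.57078718] [-3.13875255e+00  3.48040049e-04  1.47480981e+00] [-0.54303509 -0.20331629 -0.08285196] 0.3272376119204857
```

View pics/c3.png

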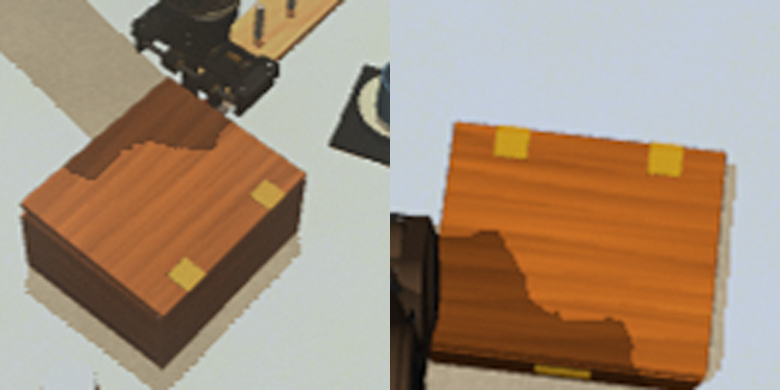

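The lid is almost down, with a thin gap at the front edge in the left crop. I'll back off upward and press it shut from above.

Emit:
drive_tool([
  {"jaw":0.35,"travel":[0,0,-0.02],"twist":0},
  {"jaw":0.35,"travel":[0,0,-0.05],"twist":0},
  {"jaw":0.35,"travel":[0,0,-0.09],"twist":0},
  {"jaw":0.35,"travel":[0,0,-0.13],"twist":0},
  {"jaw":0,"travel":[0,0,-0.16],"twist":0},
  {"jaw":0,"travel":[0,0,-0.16],"twist":0},
])

```text
t: 17.53
eef_pos: [478.6, 81.2, 199.2]
tcp_rot: [3.134, -0.001, 1.475]
ft_force: [0.2, 0.0, -0.1]
opening: 0.259
grip_force: 0.0
```

```bash
python3 - <<'E'
from h import *
s=state(); print(s['eef_pos'],s['tcp_rot'])
go(463,-91,155,.643)
E
```

```text
[478.58787261  81.2316623  199.18890668] [ 3.13399611e+00 -1.04360181e-03  1.47501454e+00]
travel m [-0.173   0.0006  0.044 ] tw 0.832
```

Emit:
drive_tool([
  {"jaw":0,"travel":[-0.02,0,0],"twist":0.11},
  {"jaw":0,"travel":[-0.05,0,0],"twist":0.22},
  {"jaw":0,"travel":[-0.08,0,0],"twist":0.33},
  {"jaw":0,"travel":[-0.11,0,0],"twist":0.44},
  {"jaw":0,"travel":[-0.14,0,0.01],"twist":0.55},
  {"jaw":0,"travel":[-0.165,0,0.02],"twist":0.66},
  {"jaw":0,"travel":[-0.173,0,0.035],"twist":0.77},
  {"jaw":0,"travel":[-0.173,0,0.042],"twist":0.832},
])

```text
t: 18.2
eef_pos: [459.3, -92.7, 150.0]
tcp_rot: [-3.139, 0.002, 0.634]
ft_force: [-0.3, 0.2, -0.1]
opening: 0.005
grip_force: 0.0
```

Emit:
drive_tool([
  {"jaw":0,"travel":[0,0,0],"twist":0},
  {"jaw":0,"travel":[0,0,0.006],"twist":0},
  {"jaw":0,"travel":[0,0,0.012],"twist":0},
  {"jaw":0,"travel":[0,0,0.018],"twist":0},
  {"jaw":0,"travel":[0,0,0.024],"twist":0},
  {"jaw":0,"travel":[0,0,0.028],"twist":0},
  {"jaw":0,"travel":[0,0,0.032],"twist":0},
  {"jaw":0,"travel":[0,0,0.036],"twist":0},
])

```text
t: 18.87
eef_pos: [460.6, -91.0, 115.8]
tcp_rot: [-3.142, -0.0, 0.643]
ft_force: [-0.0, 0.1, 1.6]
opening: 0.004
grip_force: 0.2
```

Emit:
drive_tool([
  {"jaw":0,"travel":[0,0,0.002],"twist":0},
  {"jaw":0,"travel":[0,0,0.004],"twist":0},
  {"jaw":0,"travel":[0,0,0.005],"twist":0},
  {"jaw":0,"travel":[0,0,0.006],"twist":0},
  {"jaw":0,"travel":[0,0,0.006],"twist":0},
  {"jaw":0,"travel":[0,0,0.006],"twist":0},
])

```text
t: 19.37
eef_pos: [460.6, -91.1, 112.0]
tcp_rot: [3.14, -0.001, 0.643]
ft_force: [-7.9, 2.7, 30.3]
opening: 0.006
grip_force: 15.1
```

Emit:
drive_tool([
  {"jaw":0,"travel":[0,0,0.003],"twist":0},
  {"jaw":0,"travel":[0,0,0],"twist":0},
  {"jaw":0.3,"travel":[0,0,-0.03],"twist":0},
  {"jaw":0.6,"travel":[0,0,-0.06],"twist":0},
  {"jaw":1,"travel":[0,0,-0.07],"twist":0},
  {"jaw":1,"travel":[0,0,-0.07],"twist":0},
])

```text
t: 19.87
eef_pos: [461.6, -91.5, 182.5]
tcp_rot: [3.137, -0.003, 0.643]
ft_force: [-0.3, -0.0, -0.0]
opening: 0.228
grip_force: 0.0
```

```bash
python3 - <<'E'
from h import *
c=snap('top','top4'); hsv=cv2.cvtColor(c['frame'],cv2.COLOR_RGB2HSV); m=cv2.inRange(hsv,(0,180,90),(8,255,255)); m[:,:340]=0
k,l,st,ce=cv2.connectedComponentsWithStats(m); print([(x[:5],y.round(1),atz(c,*y,50).round(1)) for x,y in zip(st,ce) if 60<x[4]<600])
s=state(); print(s['eef_pos'],s['tcp_rot'],s['ft_force'])
go(406,-367,150,.643)
# lid check: front/far corners of lid top if shut
C,S=np.cos(.096),-np.sin(.096)
print([np.round(proj(c,(542.5+C*x-S*y,-98.7+S*x+C*y,112)),1) for x in(-105,105) for y in(-125,125)])
cv2.imwrite('pics/c4.png',cv2.resize(c['frame'][110:290,215:440,::-1],None,fx=3,fy=3,interpolation=cv2.INTER_CUBIC))
E
```

```text
[(array([479, 160,  33,  12,  69], dtype=int32), array([494.2, 164.9]), array([ 596.2, -684.6,   50. ])), (array([371, 218,  23,  23, 428], dtype=int32), array([382.2, 229.1]), array([ 405.8, -367. ,   50. ])), (array([409, 231,  16,  15, 195], dtype=int32), array([416.6, 237.9]), array([ 384.1, -461. ,   50. ])), (array([373, 258,  16,  16, 201], dtype=int32), array([380.8, 265.7]), array([ 305.7, -361.9,   50. ]))]
[460.92683318 -91.24552096 180.90267786] [ 3.13946855e+00 -1.50094339e-03  6.42886697e-01] [-0.88320946 -0.58301638 -0.5530794 ]
travel m [-0.2093  0.1877  0.031 ] tw -0.0
[array([329.4, 217.7]), array([236. , 206.2]), array([337.1, 141.6]), array([246.1, 130.9])]
```

View pics/c4.png

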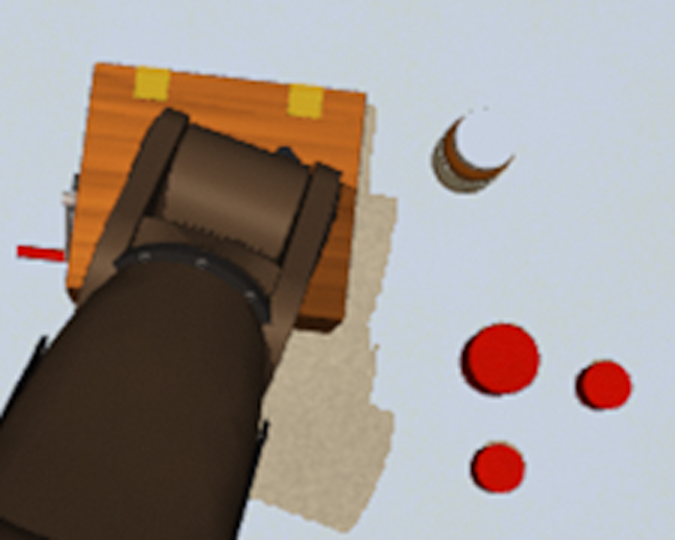

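The lid lies flat on the box and the caddy is unmoved at crop (501,358), world (406,-367). Moving over it.

Emit:
drive_tool([
  {"jaw":1,"travel":[-0.02,0.018,0],"twist":0},
  {"jaw":1,"travel":[-0.048,0.043,0],"twist":0},
  {"jaw":1,"travel":[-0.076,0.068,0],"twist":0},
  {"jaw":1,"travel":[-0.104,0.093,0],"twist":0},
  {"jaw":1,"travel":[-0.132,0.118,0],"twist":0},
  {"jaw":1,"travel":[-0.16,0.143,0],"twist":0},
  {"jaw":1,"travel":[-0.188,0.168,0.02],"twist":0},
  {"jaw":1,"travel":[-0.209,0.187,0.04],"twist":0},
])

```text
t: 20.58
eef_pos: [404.5, -368.6, 138.8]
tcp_rot: [3.141, -0.0, 0.642]
ft_force: [1.3, -0.8, -0.1]
opening: 0.831
grip_force: 0.0
```

Emit:
drive_tool([
  {"jaw":1,"travel":[0,0,0],"twist":0},
  {"jaw":1,"travel":[0,0,0],"twist":0},
  {"jaw":1,"travel":[0,0,0],"twist":0},
])

```text
t: 20.83
eef_pos: [405.0, -365.4, 139.1]
tcp_rot: [-3.139, -0.0, 0.642]
ft_force: [-0.7, -0.3, 0.1]
opening: 0.989
grip_force: 0.0
```

```bash
python3 - <<'E'
from h import *
s=state(); print(s['eef_pos'],s['tcp_rot'],s['ft_force'])
go(406,-367,9,.643)
c=snap('wrist','w6'); hsv=cv2.cvtColor(c['frame'],cv2.COLOR_RGB2HSV); m=cv2.inRange(hsv,(0,150,60),(8,255,255)); m[240:]=0
k,l,st,ce=cv2.connectedComponentsWithStats(m); print([(x[:5],y.round(1)) for x,y in zip(st,ce) if x[4]>300])
print(proj(c,(406,-367,50)),proj(c,(406,-367,25)))
cv2.imwrite('pics/w6.png',c['frame'][:,:,::-1])
E
```

```text
[ 405.04551227 -365.42298135  139.07938521] [-3.13939502e+00 -1.71488549e-05  6.42425516e-01] [-0.72485973 -0.30316682  0.07972526]
travel m [-0.0002  0.0021  0.1301] tw -0.001
[(array([     0,      0,    512,    384, 193252], dtype=int32), array([255.4, 191.5])), (array([ 226,  157,   67,   68, 3304], dtype=int32), array([259.1, 191.4]))]
(np.float64(256.90461158091927), np.float64(193.6555071154927)) (np.float64(256.7926362752276), np.float64(186.86327633780488))
```

View pics/w6.png

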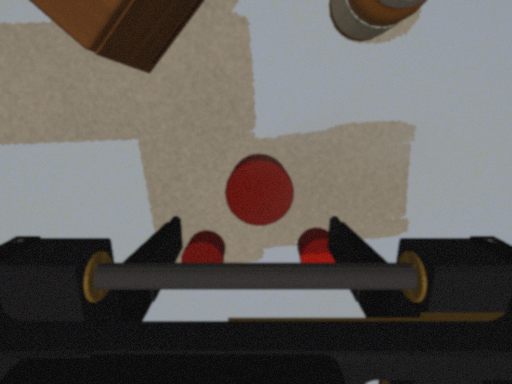

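The caddy is centred between the open fingers at (259,190), with the small tins clear behind at (205,245) and (318,245). Descending and gripping.

Emit:
drive_tool([
  {"jaw":1,"travel":[0,0.004,0.03],"twist":0},
  {"jaw":1,"travel":[0,0.004,0.06],"twist":0},
  {"jaw":1,"travel":[0,0.004,0.09],"twist":0},
  {"jaw":1,"travel":[0,0.004,0.115],"twist":0},
  {"jaw":1,"travel":[0,0.004,0.13],"twist":0},
  {"jaw":1,"travel":[0,0.004,0.131],"twist":0},
  {"jaw":0.5,"travel":[0,0.004,0.131],"twist":0},
  {"jaw":0.5,"travel":[0,0.004,0.131],"twist":0},
])

```text
t: 21.55
eef_pos: [408.5, -369.2, 10.4]
tcp_rot: [3.14, -0.0, 0.644]
ft_force: [0.8, -0.3, 0.3]
opening: 0.91
grip_force: 0.0
```

Emit:
drive_tool([
  {"jaw":0.5,"travel":[0,0,0],"twist":0},
  {"jaw":0.5,"travel":[0,0,0],"twist":0},
  {"jaw":0.5,"travel":[0,0,0],"twist":0},
])

```text
t: 21.8
eef_pos: [408.1, -369.5, 10.1]
tcp_rot: [3.14, -0.0, 0.643]
ft_force: [-1.0, 2.3, 2.1]
opening: 0.707
grip_force: 1.4
```

Emit:
drive_tool([
  {"jaw":0.4,"travel":[0,0,0],"twist":0},
  {"jaw":0.4,"travel":[0,0,0],"twist":0},
  {"jaw":0.4,"travel":[0,0,0],"twist":0},
])

```text
t: 22.05
eef_pos: [408.0, -369.4, 9.9]
tcp_rot: [3.141, -0.0, 0.643]
ft_force: [-1.0, 1.3, 7.3]
opening: 0.683
grip_force: 30.0
```

Emit:
drive_tool([
  {"jaw":0.4,"travel":[0,0,-0.015],"twist":0},
  {"jaw":0.4,"travel":[0,0,-0.04],"twist":0},
  {"jaw":0.4,"travel":[0,0,-0.07],"twist":0},
  {"jaw":0.4,"travel":[0,0,-0.1],"twist":0},
  {"jaw":0.4,"travel":[0,0,-0.13],"twist":0},
  {"jaw":0.4,"travel":[0,0,-0.16],"twist":0},
  {"jaw":0.4,"travel":[0,0,-0.17],"twist":0},
  {"jaw":0.4,"travel":[0,0,-0.17],"twist":0},
])

```text
t: 22.72
eef_pos: [408.3, -369.9, 181.4]
tcp_rot: [3.137, -0.0, 0.643]
ft_force: [0.2, -0.5, -2.4]
opening: 0.682
grip_force: 30.0
```

```bash
python3 - <<'E'
from h import *
s=state(); print(s['eef_pos'],s['tcp_rot'],s['ft_force'],s['opening'],s['grip_force'])
go(542,-99,180,.643)
E
```

```text
[ 408.29386446 -369.92497645  181.38479671] [ 3.13713332e+00 -4.40774500e-04  6.42738057e-01] [ 0.21409249 -0.47393729 -2.42052925] 0.6822660004690467 29.999800468748212
travel m [ 0.2694 -0.1367  0.0009] tw -0.0
```

Emit:
drive_tool([
  {"jaw":0.4,"travel":[0.02,-0.01,0],"twist":0},
  {"jaw":0.4,"travel":[0.055,-0.028,0],"twist":0},
  {"jaw":0.4,"travel":[0.09,-0.046,0],"twist":0},
  {"jaw":0.4,"travel":[0.125,-0.064,0],"twist":0},
  {"jaw":0.4,"travel":[0.16,-0.082,0],"twist":0},
  {"jaw":0.4,"travel":[0.195,-0.1,0],"twist":0},
  {"jaw":0.4,"travel":[0.23,-0.117,0],"twist":0},
  {"jaw":0.4,"travel":[0.255,-0.13,0],"twist":0},
])

```text
t: 23.38
eef_pos: [534.2, -109.5, 177.1]
tcp_rot: [-3.139, 0.001, 0.644]
ft_force: [0.3, 0.4, -2.1]
opening: 0.682
grip_force: 30.0
```

Emit:
drive_tool([
  {"jaw":0.4,"travel":[0.01,-0.005,0],"twist":0},
  {"jaw":0.4,"travel":[0.014,-0.007,0],"twist":0},
  {"jaw":0.4,"travel":[0.014,-0.007,0],"twist":0},
])

```text
t: 23.63
eef_pos: [540.6, -98.1, 177.8]
tcp_rot: [-3.14, 0.001, 0.644]
ft_force: [0.5, 0.7, -0.8]
opening: 0.676
grip_force: 30.0
```

```bash
python3 - <<'E'
from h import *
s=state(); print(s['eef_pos'],s['tcp_rot'],s['ft_force'],s['opening'],s['grip_force'])
go(542,-99,123,.643)
c=snap('wrist','w7')
E
```

```text
[540.61984006 -98.07327919 177.82670414] [-3.14003417e+00  1.19183799e-03  6.43949888e-01] [ 0.47143257  0.68431482 -0.82589699] 0.6756153186007433 29.999900501516734
travel m [0.0006 0.0017 0.0548] tw 0.001
```

View pics/w7.png

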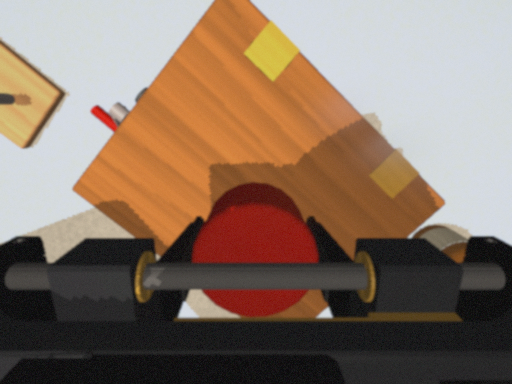

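The caddy is held level over the middle of the lid. The opening changed slightly, so it may have slipped a little, and I'll lower slowly while watching the force.

Emit:
drive_tool([
  {"jaw":0.4,"travel":[0,0,0.01],"twist":0},
  {"jaw":0.4,"travel":[0,0,0.02],"twist":0},
  {"jaw":0.4,"travel":[0,0,0.03],"twist":0},
  {"jaw":0.4,"travel":[0,0,0.038],"twist":0},
  {"jaw":0.4,"travel":[0,0,0.043],"twist":0},
  {"jaw":0.4,"travel":[0,0,0.045],"twist":0},
  {"jaw":0.4,"travel":[0,0,0.045],"twist":0},
])

```text
t: 24.27
eef_pos: [540.8, -98.5, 133.5]
tcp_rot: [-3.141, 0.0, 0.643]
ft_force: [0.5, -0.1, -0.9]
opening: 0.68
grip_force: 30.0
```

Emit:
drive_tool([
  {"jaw":0.4,"travel":[0,0,0.003],"twist":0},
  {"jaw":0.4,"travel":[0,0,0.006],"twist":0},
  {"jaw":0.4,"travel":[0,0,0.008],"twist":0},
  {"jaw":0.4,"travel":[0,0,0.008],"twist":0},
])

```text
t: 24.6
eef_pos: [540.9, -98.3, 125.8]
tcp_rot: [-3.141, 0.0, 0.643]
ft_force: [0.6, -0.1, -0.8]
opening: 0.679
grip_force: 30.0
```

Emit:
drive_tool([
  {"jaw":0.4,"travel":[0,0,0.002],"twist":0},
  {"jaw":0.4,"travel":[0,0,0.003],"twist":0},
  {"jaw":0.4,"travel":[0,0,0.004],"twist":0},
  {"jaw":0.4,"travel":[0,0,0.004],"twist":0},
])

```text
t: 24.93
eef_pos: [540.9, -98.4, 122.0]
tcp_rot: [-3.142, -0.0, 0.643]
ft_force: [0.3, 0.3, -1.3]
opening: 0.682
grip_force: 30.0
```

Emit:
drive_tool([
  {"jaw":0.4,"travel":[0,0,0.001],"twist":0},
  {"jaw":0.4,"travel":[0,0,0.002],"twist":0},
  {"jaw":0.4,"travel":[0,0,0.002],"twist":0},
])

```text
t: 25.18
eef_pos: [541.1, -98.4, 121.8]
tcp_rot: [3.141, -0.001, 0.643]
ft_force: [-6.5, 1.6, 18.4]
opening: 0.676
grip_force: 30.0
```

Contact. Easing off and releasing.

Emit:
drive_tool([
  {"jaw":0.4,"travel":[0,0,-0.0015],"twist":0},
  {"jaw":0.75,"travel":[0,0,-0.0015],"twist":0},
  {"jaw":0.9,"travel":[0,0,-0.0015],"twist":0},
  {"jaw":1,"travel":[0,0,-0.0015],"twist":0},
  {"jaw":1,"travel":[0,0,-0.0015],"twist":0},
  {"jaw":1,"travel":[0,0,-0.0015],"twist":0},
  {"jaw":1,"travel":[0,0,-0.0015],"twist":0},
  {"jaw":1,"travel":[0,0,-0.0015],"twist":0},
])

```text
t: 25.85
eef_pos: [541.0, -98.4, 121.5]
tcp_rot: [-3.141, 0.0, 0.643]
ft_force: [-0.3, 0.5, 1.0]
opening: 0.997
grip_force: 0.0
```

Emit:
drive_tool([
  {"jaw":1,"travel":[0,0,-0.01],"twist":0},
  {"jaw":1,"travel":[0,0,-0.03],"twist":0},
  {"jaw":1,"travel":[0,0,-0.06],"twist":0},
  {"jaw":1,"travel":[0,0,-0.1],"twist":0},
  {"jaw":1,"travel":[-0.03,0,-0.13],"twist":0},
  {"jaw":1,"travel":[-0.07,0,-0.15],"twist":0},
  {"jaw":1,"travel":[-0.11,0,-0.15],"twist":0},
  {"jaw":1,"travel":[-0.15,0,-0.15],"twist":0},
])

```text
t: 26.52
eef_pos: [419.9, -188.8, 273.6]
tcp_rot: [3.138, -0.001, 0.644]
ft_force: [0.3, -0.9, -0.3]
opening: 0.999
grip_force: 0.0
```

```bash
python3 - <<'E'
from h import *
s=state(); print(s['eef_pos'],s['ft_force'],s['opening'])
c=snap('scene','s5')
C,S=np.cos(.096),-np.sin(.096)
print('lidc',proj(c,(542.5,-98.7,162)))
b=snap('top','top5')
cv2.imwrite('pics/c5.png',np.hstack([cv2.resize(q['frame'][y:y+150,x:x+150,::-1],(390,390),interpolation=cv2.INTER_CUBIC) for q,x,y in((c,195,150),(b,225,90))]))
E
```

```text
[ 419.89204059 -188.77604896  273.62248342] [ 0.33933175 -0.85236533 -0.3133453 ] 0.9985750263399282
lidc (np.float64(248.19985910869795), np.float64(213.03224230680033))
```

View pics/c5.png

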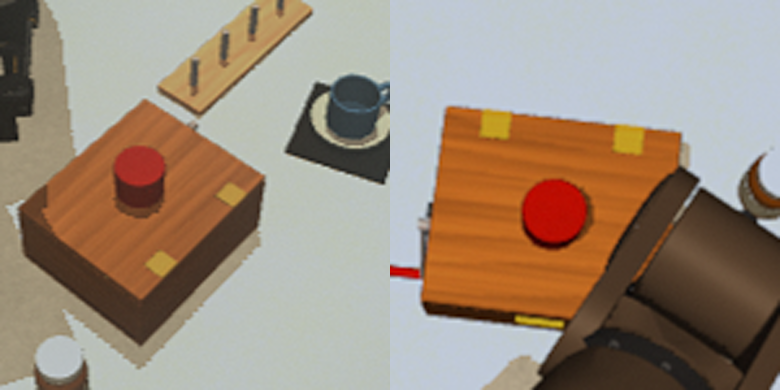

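Both crops show the caddy upright at the lid's middle, with the lid shut, the bystanders in place and the gripper clear. Handing in.

```bash
python3 -c "
from cell import *
print(job_done())"
```

```text
the job is handed in; nothing more can be done
None
```

I put the blue and yellow rolls (the only two on the stand) in the box, unlocked the stay, shut the lid, stood the largest red caddy upright near its middle, and handed the job in; no verdict was shown.

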